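Clamp a printing block in the star-wheel vice

TASK

Set the large oblong printing block, handle up and with its handle bar in line with the jaw's travel, on the bed of the vice between jaw and stop, centred across the jaw, and let go. Then advance the star wheel clockwise, pushing spoke after spoke with the side of the gripper (never pushing the jaw itself), until the jaw has slid the block against the rubber-faced stop and holds it firmly: quit once the wheel turns clearly stiffer, for overtightening crushes the wood. Take the hand away and leave the other things on the table where they are.

Things in the scene. Friction and masses are not known exactly. Their poses are not given: they have to be found in the camera images.
- vice: grey block vice fixed on the table. Origin: table level, on its centre line; x across it, y along it (the jaw closes towards -y), z up. Flat bed 120 mm wide (x), from y = -190 to +160 mm, its top 12 mm above the table, with no side guides. A gear housing 60 x 60 mm, 58 mm tall above the table, stands at y = +65 mm under the star wheel
- bed (a point): point on the bed's top at y = -100 mm on the vice's centre line, axes as the vice's. Beyond it, at the -y end, stands the stop: 100 mm wide, 40 mm tall above the bed, with a rubber face to +y, sprung at 15 N per mm. It was bolted down by hand: its face lies 35 to 50 mm to -y of this point, is not measured, and must be felt
- jaw: steel moving jaw, 100 mm wide, 24 mm thick, 40 mm tall above the bed. Origin: middle of the lower edge of its clamping face (looking to the vice's -y), at bed level; axes as the vice's. The wheel drives it 12 mm to -y per rad. Opening to the stop 80 to 102 mm at the start. A good hold is 15 to 40 N on the block; under 10 N is loose, over 60 N crushes. The robot must not push it
- wheel (a joint): turn of the star wheel, rad, growing clockwise from above (closing the jaw); 0 to 4.5, starts at 0 to 0.6. Stays where left. Dry friction resists evenly with 0.45 N m (7 N square to a spoke 65 mm from the axis); with the block pressed on the stop 0.012 N m is added per N of clamping: 10 to 13 N at 65 mm is a good hold, 18 N crushes. It needs 1.6 to 3.6 rad, so several spokes
- wheel_hub (a point): centre of the star wheel on its upright axis, level with the spokes' centre lines (85 mm above the table); turns with it. Five level spokes at 0, 72, 144, 216, 288 degrees from its x axis, round, 12 mm thick, each with an 18 mm black end ball centred 79 mm from the axis. Hub 44 mm across, top 10 mm above the spokes' centre lines; outside the housing nothing below rises over 52 mm (jaw)
- block: the large oblong wooden printing block, 80 (x) x 60 (y) x 32 mm, with a bar handle on top 24 mm wide (x), 50 mm long (y), its top 74 mm above the underside; about 0.2 kg; origin at the centre of the underside. The 60 mm side goes between jaw and stop (its y axis along the vice's y, either way round)
- square_block: small square printing block (a bystander), 50 x 50 x 30 mm with a round turned knob, 68 mm tall in all; origin at the centre of its underside
- round_block: round printing block (a bystander), 68 mm across and 30 mm thick with a bar handle 18 mm wide, 64 mm tall in all; origin at the centre of its underside
- jar: closed pigment jar (a bystander), 60 mm across, 75 mm tall, on the far side of the vice; origin at the centre of its underside
- brush: brush lying on the table beyond the vice (a bystander), about 0.2 m long, its length along its x axis; origin on the table under it
- scraper: flat scraper lying on the table on the robot's side of the vice (a bystander), 160 mm long, its length along its x axis; origin on the table under it
- tin: tin can (a bystander), 72 mm across, 90 mm tall, to the robot's right; origin at the centre of its underside

How it is judged:
By the outcome, as a careful person would: the job done as asked, in the order asked, and still so for the second after the job is handed in, with the robot touching nothing.
It also fails if it takes over 72 s, if anything falls off the work surface, if the arm or the gripper's body presses on something with over 40 N, if the wrist force passes 120 N, or if a joint passes its speed limit or range.

ROBOT

A 7-joint arm with a two-finger parallel gripper is mounted at the origin on the work surface. World frame = base frame: x ahead of the robot, y to its left, z up, the work surface at z = 0. Lengths are in m, angles in rad, forces in N, time in s.
With the tool pointing down it reaches from about 0.4 to 0.875 m from the base axis. Payload 19.3 kg.
Tool frame: the origin (TCP) lies midway between the tips of the shut fingers; the grasp point (between the pads) lies 19 mm behind it (bot.pinch_z is the distance from the TCP to the grasp point, in m); z points along the fingers, y is the line along which they close (so a half turn about z gives the same grasp; the last joint's range is limited). The gripper opens to 85 mm and grips with 20 to 120 N. Pads are 22 mm wide; open, the fingers measure 114 mm over their backs; the gripper's body (76 mm by 85 mm) begins 54 mm behind the grasp point. The pads swing forward as they close: fully open they stand 13 mm farther back than shut.
Start: joints at [1.156, 0.521, -0.036, 1.599, 0.021, 1.021, -0.113], TCP at [0.211, -0.588, 0.231] pointing down, gripper open.
Joint ranges: [-2.91, 2.91], [-0.3, 2.13], [-1.5, 1.42], [0.17, 2.43], [-1.26, 4.41], [0.16, 1.93], [-2.52, 2.52]. Speed limits (rad/s): [1.89, 1.89, 2.39, 2.39, 3.01, 3.01, 3.01].

INTERFACE

Orientations are given as [roll, pitch, yaw] about the fixed x, y, z axes, in that order (R = Rz(yaw) Ry(pitch) Rx(roll)).
In Python, from workcell import observe, viewer, bot gives the robot as it stands. The module is installed in compiled form; this text tells all that it offers.
- The arm moves only by the tool play_rows, never from a script. Its argument "motion" is a list of rows, each a list of 7 numbers: the shift along the tool's x, y, z in cm, then the turn, a rotation vector about the tool's x, y, z in rad, then the opening, from -1 (shut) to 1 (fully open), so that 0 is half open. A call has exactly 5 rows; each row is the pose to reach, as a shift and turn from the pose commanded when the call began, along the tool's axes at that moment; what a row does not reach only later rows make up. A row lasts 1/10 s, in which the tool goes at most 50 mm and 8.59 degrees, less where a joint would pass 70% of its speed; a pose out of reach is approached as far as the arm can. A call with a gripper value outside its range is refused whole. The fingers move at their own pace and stop on an object; "squeeze" is the grip in N (left out, the last holds). Time passes only in rows, so rows that repeat a pose let the fingers close, or fill a call up. It gives the time, the measured TCP pose, the force, the opening and the grip force at its end, in the units of the state.
- observe(): the state, without advancing time (a new reading comes with each control period).
- viewer.grab_frame(name): name is "scene" or "top" or "wrist"; returns (picture, depth): 384x512x3 uint8, red, green, blue; 384x512 float32, m along the optical axis (not along the pixel's ray), 0 where there is no reading.
- viewer.camera_info(name): a dict with "fx", "fy", "cx", "cy" (pixels), "R" (3x3) and "t" (3): a world point X has camera coordinates R X + t. Camera axes: x right, y down, z forward; pixel columns grow to the right and rows downward; lengths in m; the calibration is good to about 2 mm. A picture is of the moment at which its call begins: read the wrist's pose just before it. camera_info takes no time and is no camera call; for the wrist camera it gives the pose at the moment of the call.
- bot.job_done(): hands the job in; it is judged then, once.
The state is a dict: "clock": time; "qpos": joint angles; "qd": joint speeds; "joint_efforts": joint torques, N m; "position": TCP position; "tool_rot": TCP orientation; "force": force on the tool from outside, world axes, zero at the start; "moment": the same for the moment, N m; "grip_width": finger opening in m; "finger_force": force on a finger pad.
Only numpy, scipy, OpenCV 4.12 (cv2) and the standard library are available. Lean on these libraries where they do the work, as an engineer would, in place of code of your own. Each camera call takes 0.05 s, during which the arm holds its last target. There are 200 camera calls.

## Working session

There is one attempt and no reset: what is moved stays moved. The work goes in short steps, Python scripts to look and compute and a tool call to move; the robot and the scene stay as the last step left them, time stands still between calls to the robot, and variables do not carry over. Pictures are saved under pics/ and viewed, at most 10 in all, crops included, and the job is handed in when it is done.

Besides the shell and the picture viewer there is one more tool, called after "Call:" by a JSON object that holds its "api" and its "payload", one argument or row to a line. play_rows: Moves the arm, as the interface text tells. Its arguments: {"type":"object","properties":{"motion":{"type":"array"},"squeeze":{"type":"number"}},"required":["motion"]}

```bash
mkdir -p pics; python3 - <<'E'
from workcell import observe, viewer, bot
import cv2,numpy as np
s=observe();print(s['clock'],s['position'],s['tool_rot'],bot.pinch_z)
ims=[]
for n in ['scene','top']:
    p,d=viewer.grab_frame(n); np.savez(f'{n}.npz',p=p,d=d,**viewer.camera_info(n))
    cv2.imwrite(f'pics/{n}.png',p[:,:,::-1]); c=viewer.camera_info(n);print(n,c['R'].round(3).tolist(),c['t'],c['fx'],c['cx'],c['cy'],d.min(),d.max())
E
```

```text
0.0 [ 0.21110542 -0.58790943  0.23071685] [-3.14044444e+00  1.01955398e-04  3.44803118e-01] 0.0187
scene [[-0.88, 0.475, -0.005], [0.304, 0.555, -0.775], [-0.365, -0.683, -0.632]] [ 0.48503555 -0.02304823  1.30157603] 446.1019104120696 253.7523624592109 189.44282693827532 0.0 3.6227083
top [[0.008, -1.0, 0.026], [-0.981, -0.013, -0.195], [0.195, -0.024, -0.98]] [-0.10965634  0.53333036  0.9072727 ] 377.9872382052384 250.2616034816759 190.28596173470905 0.0 1.9127374
```

View pics/top.png

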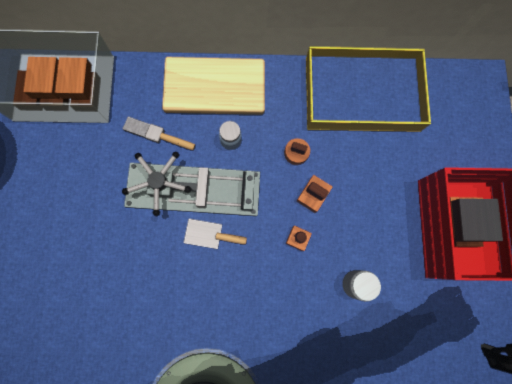

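View pics/scene.png

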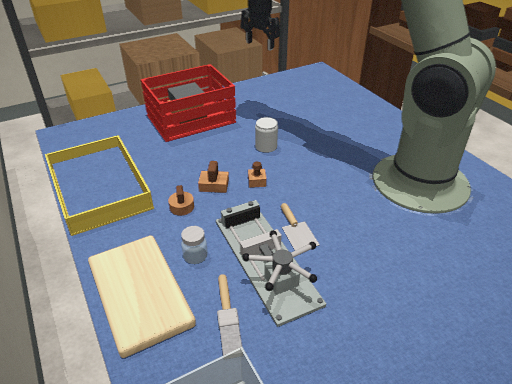

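The top view shows the vice from pixel (125,185) to (260,192), with the wheel at (156,181), the jaw at (202,187) and the stop at (248,190). The large block is at (315,194), the square one at (299,238), the round one at (297,151) and the scraper at (215,235). The scene view agrees.

```bash
cat > h.py <<'E'
import numpy as np,cv2
def ray(c,u,v,z):
    R,t=c['R'],c['t']; o=-R.T@t
    d=R.T@np.array([(u-c['cx'])/c['fx'],(v-c['cy'])/c['fy'],1.]); s=(z-o[2])/d[2]
    return o+s*d
def cloud(c,d):
    v,u=np.mgrid[:d.shape[0],:d.shape[1]]
    P=np.stack([(u-c['cx'])/c['fx']*d,(v-c['cy'])/c['fy']*d,d],-1)
    W=(P-c['t'])@c['R']; W[d<=0]=np.nan; return W
def rect(P):
    (c,wh,a)=cv2.minAreaRect((P[:,:2]*1000).astype(np.float32)); return np.round(c,1),np.round(wh,1),round(a,2)
E
python3 - <<'E'
from h import *
for n in ['top','scene']:
    c=np.load(n+'.npz'); p,d=c['p'],c['d']; W=cloud(c,d); z=W[...,2]
    print(n,'table z',np.nanmedian(z[(abs(W[...,0]-.5)<.3)&(abs(W[...,1])<.3)]))
    hsv=cv2.cvtColor(p,cv2.COLOR_RGB2HSV)
    red=((hsv[...,0]<14)&(hsv[...,1]>90)&(W[...,0]>.3)&(W[...,0]<.85)&(W[...,1]>-.3)&(W[...,1]<.1)).astype(np.uint8)
    k,l,st,ce=cv2.connectedComponentsWithStats(red)
    for i in range(1,k):
        if st[i,4]<60: continue
        x,y,w,h=st[i,:4]; m=np.zeros_like(red,bool); m[y:y+h,x:x+w]=1
        for lo,hi in ((.022,.036),(.055,.08)):
            q=W[m&(z>lo)&(z<hi)]
            if len(q)>8: print(ce[i].round(),lo,len(q),'z',np.median(q[:,2]).round(4),rect(q))
    grey=(hsv[...,1]<70)&(W[...,0]>.35)&(W[...,0]<.75)&(W[...,1]<.5)&(W[...,1]>-.1)
    for nm,lo,hi in(('bed',.008,.018),('jaw/stop',.045,.057),('wheel',.078,.1)):
        m=(grey&(z>lo)&(z<hi)).astype(np.uint8); k,l,st,ce=cv2.connectedComponentsWithStats(m)
        for i in range(1,k):
            if st[i,4]>25: q=W[l==i]; print(nm,ce[i].round(),st[i,4],'z',np.median(q[:,2]).round(4),q.mean(0).round(4),rect(q))
E
```

```text
top table z 0.0008534079980867541
[297. 151.] 0.022 345 z 0.0302 (array([ 649.5, -228.5]), array([64.4, 66.1]), 89.4)
[297. 151.] 0.055 109 z 0.0638 (array([ 650.6, -229.4]), array([39.3, 17.4]), 69.7)
[313. 194.] 0.022 428 z 0.0321 (array([ 534.7, -273.6]), array([59.9, 80.8]), 57.59)
[313. 194.] 0.055 207 z 0.0733 (array([ 534.6, -273.5]), array([49.9, 24.8]), 58.48)
[298. 238.] 0.022 280 z 0.03 (array([ 417.2, -230. ]), array([50.2, 50.2]), 66.55)
[298. 238.] 0.055 104 z 0.0662 (array([ 417.4, -229.4]), array([26.1, 27.1]), 45.5)
bed [136. 128.] 197 z 0.0164 [0.711  0.2056 0.0161] (array([711.1, 197. ]), array([87. , 40.4]), 69.74)
bed [ 45. 120.] 45 z 0.0126 [0.7297 0.4534 0.013 ] (array([729.2, 452.1]), array([95.3,  2.9]), 89.48)
bed [ 90. 121.] 27 z 0.0125 [0.7296 0.3344 0.0124] (array([729.7, 334.7]), array([55.1,  3.3]), 88.6)
bed [136. 175.] 373 z 0.0119 [0.5807 0.1979 0.0121] (array([579.1, 193.4]), array([53.9, 67.8]), 85.53)
bed [156. 167.] 92 z 0.0118 [0.6021 0.1475 0.0118] (array([600.8, 148.9]), array([43.1, 19.9]), 84.51)
bed [184. 173.] 408 z 0.0126 [0.586  0.071  0
[... 2349 characters left out ...]
(array([558.3,  22.2]), array([27.6, 77.8]), 84.88)
jaw/stop [194. 247.] 133 z 0.0502 [ 0.6934 -0.0287  0.0505] (array([691.9, -33.1]), array([32.9, 56.5]), 76.19)
jaw/stop [267. 269.] 42 z 0.0544 [0.5789 0.113  0.0529] (array([576.6, 115.5]), array([34.1,  9.4]), 85.61)
jaw/stop [287. 279.] 107 z 0.0522 [0.5551 0.1575 0.0519] (array([553.5, 154.3]), array([13. , 57.5]), 88.44)
jaw/stop [241. 374.] 53 z 0.0513 [0.7391 0.3004 0.0511] (array([741.5, 308.2]), array([15.5, 31.5]), 3.07)
wheel [282. 260.] 1102 z 0.091 [0.5554 0.1347 0.0908] (array([558.1, 125.7]), array([165.1, 157.5]), 57.0)
wheel [244. 367.] 143 z 0.0902 [0.7378 0.31   0.0897] (array([735.2, 319.5]), array([15.2, 58.3]), 15.01)
```

```bash
cat >> h.py <<'E'
from scipy.spatial.transform import Rotation as Ro
def rel(tx,ty,tz,yawdeg,cur=None):
    """shift (cm, tool axes) and rotvec to reach a down-pointing pose"""
    from workcell import observe
    s=observe(); p=np.array(s['position']); R=Ro.from_euler('xyz',s['tool_rot'])
    T=Ro.from_euler('xyz',[np.pi,0,np.radians(yawdeg)])
    print('t',round(s['clock'],2),'pos',(p*1000).round(1),'yaw',np.degrees(s['tool_rot']).round(2),'F',np.round(s['force'],1),'w',round(s['grip_width'],4))
    print('shift',(R.inv().apply(np.array([tx,ty,tz])-p)*100).round(2),'rot',(R.inv()*T).as_rotvec().round(3))
E
python3 - <<'E'
from h import *
rel(.5365,-.271,.2,58)
c=np.load('top.npz'); 
for n,u,v,z in(('hub',156.5,181,.095),('bedend mid',260,192,.012),('bed+end',127,190,.012)): print(n,ray(c,u,v,z).round(4))
E
```

```text
t 0.1 pos [ 211.1 -588.   230.8] yaw [-179.94    0.     19.76] F [-0.2 -0.4 -0.3] w 0.0858
shift [ 41.33 -18.83   3.09] rot [-0.001 -0.    -0.667]
hub [0.5462 0.1251 0.095 ]
bedend mid [ 0.5386 -0.1307  0.012 ]
bed+end [0.5392 0.2199 0.012 ]
```

Call:
{"api": "play_rows", "payload": {
  "motion": [
    [4,-1.8,0.3,0,0,-0.07,1],
    [8.2,-3.7,0.6,0,0,-0.14,1],
    [12.4,-5.6,0.9,0,0,-0.21,1],
    [16.6,-7.5,1.2,0,0,-0.28,1],
    [20.7,-9.4,1.5,0,0,-0.35,1]
  ]
}}

```text
clock: 0.6
position: [0.3753, -0.4282, 0.2161]
tool_rot: [-3.141, 0.0, 0.698]
force: [1.5, -1.6, -0.0]
grip_width: 0.0855
finger_force: 0.0
```

Call:
{"api": "play_rows", "payload": {
  "motion": [
    [4,3.5,0.3,0,0,-0.07,1],
    [8,7,0.6,0,0,-0.14,1],
    [12,10.5,0.9,0,0,-0.21,1],
    [16,14,1.2,0,0,-0.28,1],
    [16,14,1.2,0,0,-0.28,1]
  ]
}}

```text
clock: 1.1
position: [0.5913, -0.4323, 0.2024]
tool_rot: [-3.141, -0.002, 0.981]
force: [0.4, 0.9, -0.9]
grip_width: 0.0854
finger_force: 0.0
```

```bash
python3 -c "
from h import *;rel(.5365,-.271,.2,58)"
```

```text
t 1.1 pos [ 591.3 -432.3  202.4] yaw [-1.7995e+02 -1.4000e-01  5.6220e+01] F [ 0.4  0.9 -0.9] w 0.0854
shift [ 10.36 -13.52   0.28] rot [-0.001 -0.002 -0.031]
```

Call:
{"api": "play_rows", "payload": {
  "motion": [
    [2.5,-3.3,0,0,0,-0.01,1],
    [5.1,-6.7,0.1,0,0,-0.02,1],
    [7.7,-10.1,0.2,0,0,-0.03,1],
    [10.4,-13.5,0.3,0,0,-0.03,1],
    [10.4,-13.5,0.3,0,0,-0.03,1]
  ]
}}

```text
clock: 1.6
position: [0.5327, -0.2676, 0.2014]
tool_rot: [-3.14, -0.001, 1.01]
force: [1.3, -0.1, 0.5]
grip_width: 0.085
finger_force: 0.0
```

```bash
python3 - <<'E'
from workcell import *
from h import *
c=viewer.camera_info('wrist');p,d=viewer.grab_frame('wrist');np.savez('w1.npz',p=p,d=d,**c)
cv2.imwrite('pics/w1.png',p[:,:,::-1]); W=cloud(c,d); z=W[...,2]
hsv=cv2.cvtColor(p,cv2.COLOR_RGB2HSV); red=(hsv[...,0]<14)&(hsv[...,1]>90)
near=(abs(W[...,0]-.5365)<.06)&(abs(W[...,1]+.271)<.06)
for lo,hi in((.026,.038),(.066,.08)):
    q=W[near&(z>lo)&(z<hi)]; print(len(q),np.median(q[:,2]) if len(q) else 0, rect(q) if len(q) else 0)
rel(.5365,-.271,.2,58)
E
```

```text
2937 0.03160503493599967 (array([ 536.2, -272.1]), array([59.6, 79.9]), 57.53)
1270 0.07318870466894732 (array([ 536.7, -271.8]), array([48.5, 23.1]), 57.53)
t 1.65 pos [ 533.3 -270.6  201.6] yaw [-1.7997e+02 -2.0000e-02  5.7760e+01] F [ 0.9 -1.4 -0.3] w 0.0856
shift [0.14 0.29 0.16] rot [-0.001 -0.    -0.004]
```

View pics/w1.png

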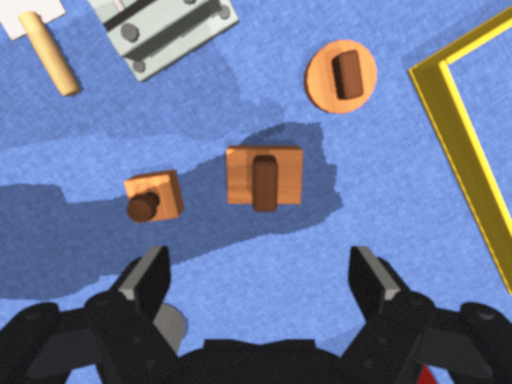

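The wrist view shows the block at pixel (265,180), with the square block at (155,197) and the round block at (342,77) well clear. I'm descending.

Call:
{"api": "play_rows", "payload": {
  "motion": [
    [0,0.2,3,0,0,0,1],
    [0,0.3,6,0,0,0.004,1],
    [0,0.3,9,0,0,0.004,1],
    [0,0.3,10.5,0,0,0.004,1],
    [0,0.3,10.5,0,0,0.004,1]
  ]
}}

```text
clock: 2.15
position: [0.5351, -0.2748, 0.0944]
tool_rot: [-3.138, 0.001, 1.0]
force: [0.2, 0.0, 0.5]
grip_width: 0.0854
finger_force: 0.0
```

```bash
python3 -c "
from h import *;rel(.5365,-.272,.039,57.5)"
```

```text
t 2.15 pos [ 535.1 -274.8   94.4] yaw [-1.7982e+02  3.0000e-02  5.7310e+01] F [0.2 0.  0.5] w 0.0854
shift [ 0.31 -0.02  5.54] rot [-0.003  0.001 -0.003]
```

Call:
{"api": "play_rows", "payload": {
  "motion": [
    [0.2,0,2,0,0,0,1],
    [0.2,0,4,0,0,0,1],
    [0.3,0,5.2,0,0,0,1],
    [0.3,0,5.5,0,0,0,1],
    [0.3,0,5.5,0,0,0,1]
  ]
}}

```text
clock: 2.65
position: [0.5379, -0.2723, 0.0418]
tool_rot: [3.141, -0.0, 1.001]
force: [0.3, -0.6, 0.1]
grip_width: 0.0848
finger_force: 0.0
```

Call:
{"api": "play_rows", "payload": {
  "motion": [
    [0,0,0,0,0,0,-0.5],
    [0,0,0,0,0,0,-0.9],
    [0,0,0,0,0,0,-0.9],
    [0,0,0,0,0,0,-0.9],
    [0,0,0,0,0,0,-0.9]
  ],
  "squeeze": 40
}}

```text
clock: 3.15
position: [0.5378, -0.2722, 0.0417]
tool_rot: [3.141, -0.0, 1.001]
force: [-1.5, 0.6, 5.9]
grip_width: 0.0237
finger_force: 40.6
```

Call:
{"api": "play_rows", "payload": {
  "motion": [
    [0,0,0,0,0,0,-0.9],
    [0,0,0,0,0,0,-0.9],
    [0,0,0,0,0,0,-0.9],
    [0,0,0,0,0,0,-0.9],
    [0,0,0,0,0,0,-0.9]
  ]
}}

```text
clock: 3.65
position: [0.5378, -0.2722, 0.0417]
tool_rot: [3.141, 0.0, 1.001]
force: [-1.6, 0.4, 6.5]
grip_width: 0.0233
finger_force: 40.7
```

```bash
python3 -c "
from h import *;rel(.5365,-.272,.039,57.5)"
```

```text
t 3.65 pos [ 537.8 -272.2   41.7] yaw [179.98   0.    57.34] F [-1.6  0.4  6.5] w 0.0233
shift [-0.05 -0.12  0.27] rot [ 0.     0.    -0.003]
```

Call:
{"api": "play_rows", "payload": {
  "motion": [
    [0,0,-2,0,0,0,-0.9],
    [0,0,-5,0,0,0,-0.9],
    [0,0,-8,0,0,0,-0.9],
    [0,0,-11,0,0,0,-0.9],
    [0,0,-13,0,0,0,-0.9]
  ]
}}

```text
clock: 4.15
position: [0.5379, -0.2723, 0.1733]
tool_rot: [3.14, -0.0, 1.001]
force: [-0.0, -0.7, -2.6]
grip_width: 0.0234
finger_force: 39.9
```

Call:
{"api": "play_rows", "payload": {
  "motion": [
    [1,0,-0.5,0,0,-0.1,-0.9],
    [3,-2,-0.8,0,0,-0.2,-0.9],
    [5,-3,-1,0,0,-0.3,-0.9],
    [7,-4,-1,0,0,-0.42,-0.9],
    [8.5,-5.3,-1,0,0,-0.52,-0.9]
  ]
}}

```text
clock: 4.65
position: [0.5391, -0.1707, 0.1813]
tool_rot: [3.141, -0.0, 1.526]
force: [-0.5, -0.4, -2.9]
grip_width: 0.0233
finger_force: 40.1
```

Call:
{"api": "play_rows", "payload": {
  "motion": [
    [0,0,0,0,0,0,-0.9],
    [0,0,0,0,0,0,-0.9],
    [0,0,0,0,0,0,-0.9],
    [0,0,0,0,0,0,-0.9],
    [0,0,0,0,0,0,-0.9]
  ]
}}

```text
clock: 5.15
position: [0.5388, -0.1725, 0.1812]
tool_rot: [-3.141, 0.0, 1.52]
force: [0.3, -0.4, -1.3]
grip_width: 0.0235
finger_force: 40.1
```

```bash
cat > look.py <<'E'
import sys
from workcell import *
from h import *
n=sys.argv[1]
s=observe();c=viewer.camera_info('wrist');p,d=viewer.grab_frame('wrist');np.savez(n+'.npz',p=p,d=d,**c)
cv2.imwrite(f'pics/{n}.png',p[:,:,::-1]); W=cloud(c,d); z=W[...,2]
hsv=cv2.cvtColor(p,cv2.COLOR_RGB2HSV)
ok=(hsv[...,1]<80)&(W[...,0]>.43)&(W[...,0]<.67)&(W[...,1]<.26)&(W[...,1]>-.16)
for nm,lo,hi in(('bed',.008,.016),('jaw/stop',.047,.056),('wheel',.076,.1)):
    m=(ok&(z>lo)&(z<hi)).astype(np.uint8); k,l,st,ce=cv2.connectedComponentsWithStats(m)
    for i in range(1,k):
        if st[i,4]>250: q=W[l==i]; print(nm,ce[i].round(),st[i,4],'z',np.median(q[:,2]).round(4),q.mean(0).round(4),rect(q))
rel(.54,-.038,.1,87)
E
python3 look.py w2
```

```text
bed [255.  51.] 11635 z 0.0116 [ 0.541  -0.0544  0.0118] (array([540.2, -67.8]), array([114.7, 120.2]), 87.04)
jaw/stop [406.  29.] 468 z 0.0504 [ 0.6639 -0.049   0.0506] (array([664.1, -48.2]), array([11.5, 40.9]), 0.49)
jaw/stop [254.  97.] 3829 z 0.051 [ 0.5388 -0.0943  0.0509] (array([538.5, -94.8]), array([29.7, 99.9]), 87.07)
t 5.2 pos [ 538.8 -172.4  181.2] yaw [-179.99    0.     87.08] F [-0.4 -0.1 -2.3] w 0.0235
shift [13.42 -0.57  8.12] rot [-0.     0.     0.001]
```

View pics/w2.png

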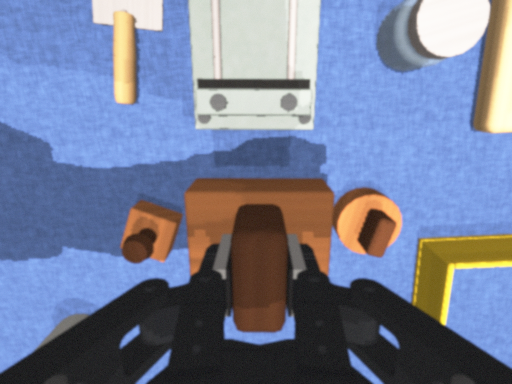

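The wrist view shows the block held at (258,265) in line with the vice. The stop's face edge is at row 80 and the bed's end at row 128, so the stop face is at y≈-80 mm and the target block centre is (541.7, -38).

Call:
{"api": "play_rows", "payload": {
  "motion": [
    [2.5,0,0,0,0,0,-0.9],
    [6,-0.1,0,0,0,0,-0.9],
    [10,-0.3,0,0,0,0,-0.9],
    [12.8,-0.4,0,0,0,0,-0.9],
    [13.4,-0.4,0,0,0,0,-0.9]
  ]
}}

```text
clock: 5.7
position: [0.5417, -0.0344, 0.1815]
tool_rot: [3.141, -0.001, 1.525]
force: [-0.9, -0.3, -2.3]
grip_width: 0.0237
finger_force: 40.1
```

Call:
{"api": "play_rows", "payload": {
  "motion": [
    [0,0,0,0,0,0,-0.9],
    [0,0,2,0,0,0,-0.9],
    [0,0,4,0,0,0,-0.9],
    [0,0,5,0,0,0,-0.9],
    [0,0,5,0,0,0,-0.9]
  ]
}}

```text
clock: 6.2
position: [0.541, -0.039, 0.1302]
tool_rot: [-3.139, 0.0, 1.52]
force: [0.4, -0.0, -1.8]
grip_width: 0.0236
finger_force: 40.0
```

```bash
python3 look.py w3; python3 -c "
from h import *;rel(.5417,-.038,.0545,87.05)"
```

```text
bed [263.  89.] 15243 z 0.0117 [0.5481 0.0421 0.012 ] (array([545.8,  37.5]), array([142. , 120.3]), 87.0)
jaw/stop [260. 120.] 4813 z 0.0515 [0.5446 0.0224 0.0515] (array([544.8,  22.2]), array([ 23.8, 100.3]), 87.04)
jaw/stop [420. 201.] 522 z 0.0504 [ 0.664  -0.0442  0.0507] (array([664.2, -47.3]), array([11.3, 43.7]), 0.27)
wheel [236.  44.] 2048 z 0.0899 [0.5338 0.0655 0.0898] (array([532.6,  66.7]), array([45.4, 17.3]), 79.06)
wheel [386.   5.] 295 z 0.0899 [0.6142 0.0804 0.0896] (array([614.3,  80.4]), array([ 5.7, 14. ]), 80.72)
t 6.25 pos [541.5 -38.7 131.2] yaw [-1.7995e+02  1.0000e-02  8.7080e+01] F [-0.7 -0.4 -1.8] w 0.0236
shift [ 0.06 -0.15  3.12] rot [-0.001  0.     0.001]
t 6.25 pos [541.5 -38.7 131.2] yaw [-1.7995e+02  1.0000e-02  8.7080e+01] F [-0.7 -0.4 -1.8] w 0.0236
shift [0.07 0.02 7.67] rot [-0.001  0.     0.001]
```

View pics/w3.png

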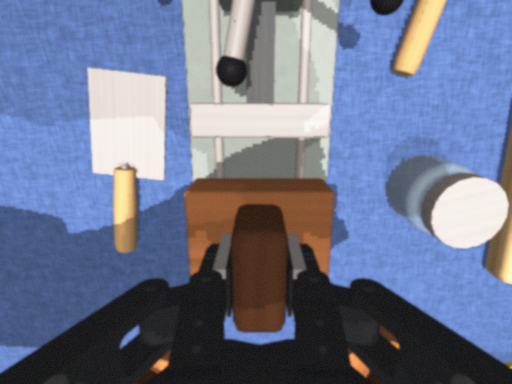

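The jaw is at (260,120), parallel to the block, and the nearest wheel ball is at (232,70). I'm lowering the block.

Call:
{"api": "play_rows", "payload": {
  "motion": [
    [0,0,2,0,0,0,-0.9],
    [0,0,4,0,0,0,-0.9],
    [0,0,6,0,0,0,-0.9],
    [0,0,7,0,0,0,-0.9],
    [0,0,7.3,0,0,0,-0.9]
  ]
}}

```text
clock: 6.75
position: [0.5416, -0.0381, 0.0581]
tool_rot: [-3.141, 0.0, 1.521]
force: [-0.3, -0.8, -2.4]
grip_width: 0.0234
finger_force: 40.0
```

Call:
{"api": "play_rows", "payload": {
  "motion": [
    [0,0,0.1,0,0,0,-0.9],
    [0,0,0.2,0,0,0,-0.9],
    [0,0,0.3,0,0,0,-0.9],
    [0,0,0.4,0,0,0,-0.9],
    [0,0,0.4,0,0,0,-0.9]
  ]
}}

```text
clock: 7.25
position: [0.5417, -0.038, 0.0545]
tool_rot: [3.141, 0.0, 1.521]
force: [0.1, 0.7, -1.7]
grip_width: 0.0232
finger_force: 40.0
```

Call:
{"api": "play_rows", "payload": {
  "motion": [
    [0,0,0.05,0,0,0,-0.9],
    [0,0,0.1,0,0,0,-0.9],
    [0,0,0.15,0,0,0,-0.9],
    [0,0,0.15,0,0,0,-0.9],
    [0,0,0.15,0,0,0,-0.9]
  ]
}}

```text
clock: 7.75
position: [0.5417, -0.0379, 0.0536]
tool_rot: [3.141, 0.0, 1.521]
force: [-5.2, 0.2, 17.0]
grip_width: 0.0235
finger_force: 42.8
```

Call:
{"api": "play_rows", "payload": {
  "motion": [
    [0,0,-0.05,0,0,0,-0.9],
    [0,0,-0.05,0,0,0,-0.4],
    [0,0,-0.05,0,0,0,0.2],
    [0,0,-0.05,0,0,0,0.2],
    [0,0,-0.05,0,0,0,0.2]
  ]
}}

```text
clock: 8.25
position: [0.5416, -0.0379, 0.0532]
tool_rot: [-3.142, -0.0, 1.521]
force: [0.2, 0.1, -0.1]
grip_width: 0.0507
finger_force: 0.0
```

Call:
{"api": "play_rows", "payload": {
  "motion": [
    [0,0,-2,0,0,0,0.2],
    [0,0,-4,0,0,0,0.2],
    [0,0,-7,0,0,0,0.2],
    [0,0,-10,0,0,0,0.2],
    [0,0,-11,0,0,0,0.2]
  ]
}}

```text
clock: 8.75
position: [0.5426, -0.0379, 0.1659]
tool_rot: [3.138, 0.0, 1.521]
force: [0.1, 0.2, -0.6]
grip_width: 0.0514
finger_force: 0.0
```

Call:
{"api": "play_rows", "payload": {
  "motion": [
    [0,0,-3,0,0,0,-0.5],
    [0,0,-6,0,0,0,-1],
    [0,0,-8,0,0,0,-1],
    [0,0,-8,0,0,0,-1],
    [0,0,-8,0,0,0,-1]
  ]
}}

```text
clock: 9.25
position: [0.5414, -0.0381, 0.2428]
tool_rot: [-3.141, 0.0, 1.521]
force: [-0.8, 0.5, 0.0]
grip_width: 0.0
finger_force: 0.0
```

```bash
python3 look.py w4; python3 - <<'E'
from h import *
c=np.load('w4.npz');p,d=c['p'],c['d'];W=cloud(c,d);z=W[...,2]
hsv=cv2.cvtColor(p,cv2.COLOR_RGB2HSV)
near=(abs(W[...,0]-.54)<.06)&(abs(W[...,1]+.04)<.06)&(hsv[...,0]<14)&(hsv[...,1]>90)
q=W[near&(z>.038)&(z<.05)];print(len(q),rect(q)); q=W[near&(z>.08)&(z<.092)];print(len(q),rect(q))
# balls: black blobs near wheel height
b=((p.max(2)<45)&(z>.075)&(z<.1)&(W[...,1]>.03)&(W[...,1]<.25)).astype(np.uint8)
k,l,st,ce=cv2.connectedComponentsWithStats(b)
for i in range(1,k):
    if st[i,4]>40: print('ball',ce[i].round(),st[i,4],np.median(W[l==i],0).round(4),ray(c,*ce[i],.085).round(4))
E
```

```text
bed [258.  95.] 8953 z 0.0117 [0.5441 0.0403 0.0119] (array([544.2,   7.7]), array([265.2, 120.2]), 86.9)
jaw/stop [259. 115.] 2136 z 0.0516 [0.545  0.022  0.0516] (array([545. ,  21.8]), array([22.9, 99.9]), 87.11)
jaw/stop [259. 216.] 1796 z 0.0512 [ 0.5385 -0.0929  0.0511] (array([538.7, -94. ]), array([29.3, 99.9]), 86.86)
wheel [276.  32.] 2844 z 0.0901 [0.5626 0.0926 0.0901] (array([573.2,  78.9]), array([77.8, 96.7]), 84.26)
t 9.3 pos [541.2 -38.1 242.3] yaw [-1.7993e+02  1.0000e-02  8.7130e+01] F [-0.5  0.3 -0.4] w 0.0001
shift [ 0.   -0.1  14.23] rot [-0.001  0.     0.002]
2489 (array([541.7, -44.4]), array([70.8, 79.3]), 87.08)
1058 (array([542.1, -38.7]), array([48.4, 23.7]), 87.77)
ball [169.   3.] 105 [0.473  0.1196 0.0903] [0.4714 0.1211 0.085 ]
ball [269.  14.] 85 [0.5579 0.1087 0.0845] [0.5579 0.1089 0.085 ]
ball [336.  39.] 198 [0.6154 0.0837 0.0918] [0.617  0.0854 0.085 ]
ball [242.  84.] 217 [0.5306 0.0521 0.0916] [0.5302 0.0524 0.085 ]
```

View pics/w4.png

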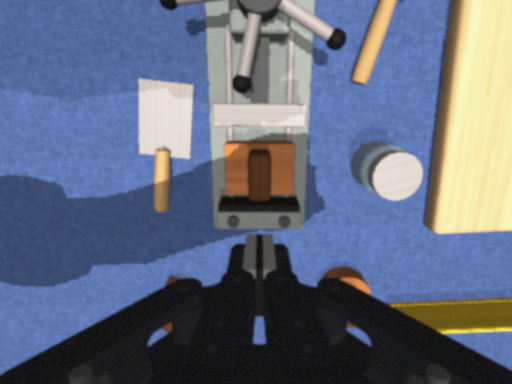

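The block stands centred in the gap at (259,170), with the jaw at (259,115) and wheel balls at (336,39) and (242,84). The hub is at about (550.5,130), with spokes at world angles 38.8° + 72k. I'll push on the far side from 39° to -33°.

```bash
cat >> h.py <<'E'
H=np.array([.5505,.130])
def entry(th,z,n=25,r=54):
    a=np.radians(th);u=np.array([np.cos(a),np.sin(a)]);m=np.array([-u[1],u[0]])
    p=H+(r*u+n*m)/1000; rel(p[0],p[1],z,th+90)
def where():
    from workcell import observe
    s=observe();p=np.array(s['position']);yaw=s['tool_rot'][2];R=Ro.from_euler('xyz',s['tool_rot'])
    d=R.inv().apply([*(p[:2]-H)*1000,0]);print('t',round(s['clock'],2),'tool-frame n,r',d[:2].round(1),'z',round(p[2],4),'spoke th if touching',round(np.degrees(yaw)-90+np.degrees(np.arctan2(d[0],d[1]) - np.arcsin(17/np.hypot(*d[:2]))),1),'th by yaw',round(np.degrees(yaw)-90,1),'Ftool',R.inv().apply(s['force']).round(1))
E
python3 -c "
from h import *
entry(38.8,.2)"
```

```text
t 9.3 pos [541.2 -38.1 242.3] yaw [-1.7993e+02  1.0000e-02  8.7130e+01] F [-0.5  0.3 -0.4] w 0.0001
shift [22.29  2.47  4.23] rot [-0.001 -0.    -0.727]
```

Call:
{"api": "play_rows", "payload": {
  "motion": [
    [3,0.3,0,0,0,-0.1,-1],
    [7,0.8,0,0,0,-0.2,-1],
    [11,1.2,1,0,0,-0.3,-1],
    [15,1.6,2,0,0,-0.42,-1],
    [19,2.1,3,0,0,-0.54,-1]
  ]
}}

```text
clock: 9.8
position: [0.5716, 0.1522, 0.2117]
tool_rot: [-3.14, -0.0, 2.066]
force: [0.8, -0.9, -0.2]
grip_width: 0.0003
finger_force: 0.0
```

```bash
python3 -c "
from h import *
entry(38.8,.12)"
```

```text
t 9.8 pos [571.6 152.2 211.7] yaw [-1.7991e+02 -2.0000e-02  1.1835e+02] F [ 0.8 -0.9 -0.2] w 0.0003
shift [2.49 1.96 9.17] rot [-0.001 -0.001 -0.182]
```

Call:
{"api": "play_rows", "payload": {
  "motion": [
    [1.2,1,1,0,0,-0.09,-1],
    [2.5,2,3,0,0,-0.18,-1],
    [2.5,2,6,0,0,-0.18,-1],
    [2.5,2,9,0,0,-0.18,-1],
    [2.5,2,9,0,0,-0.18,-1]
  ]
}}

```text
clock: 10.3
position: [0.5755, 0.1814, 0.1188]
tool_rot: [-3.135, -0.003, 2.242]
force: [-0.4, 0.1, 0.4]
grip_width: 0.0001
finger_force: 0.0
```

```bash
python3 -c "
from h import *
entry(38.8,.068)"
```

```text
t 10.3 pos [575.5 181.4 118.8] yaw [-1.7962e+02 -1.6000e-01  1.2843e+02] F [-0.4  0.1  0.4] w 0.0001
shift [0.05 0.27 5.08] rot [-0.007 -0.003 -0.006]
```

Descend between spokes, watching the contact force.

Call:
{"api": "play_rows", "payload": {
  "motion": [
    [0.1,0.2,1,0,0,0,-1],
    [0.1,0.2,2,0,0,0,-1],
    [0.1,0.2,3.2,0,0,0,-1],
    [0.1,0.2,4.4,0,0,0,-1],
    [0.1,0.2,5,0,0,0,-1]
  ]
}}

```text
clock: 10.8
position: [0.5786, 0.184, 0.0721]
tool_rot: [-3.141, -0.0, 2.241]
force: [0.2, 0.5, 0.1]
grip_width: -0.0002
finger_force: 0.0
```

Call:
{"api": "play_rows", "payload": {
  "motion": [
    [-0.2,0,0,0,0,0,-1],
    [-0.4,0,0,0,0,0,-1],
    [-0.6,0,0,0,0,0,-1],
    [-0.8,0,0,0,0,0,-1],
    [-0.8,0,0,0,0,0,-1]
  ]
}}

```text
clock: 11.3
position: [0.5841, 0.1779, 0.0736]
tool_rot: [3.141, -0.0, 2.24]
force: [-0.3, -0.7, -0.3]
grip_width: -0.0001
finger_force: 0.0
```

```bash
python3 -c "
from h import *
where()"
```

```text
t 11.3 tool-frame n,r [16.7 56.1] z 0.0736 spoke th if touching 38.1 th by yaw 38.4 Ftool [-0.3 -0.7  0.3]
```

Call:
{"api": "play_rows", "payload": {
  "motion": [
    [-0.2,0,0.4,0,0,0,-1],
    [-0.55,0.14,0.5,0,0,0.1,-1],
    [-1.11,0.23,0.5,0,0,0.2,-1],
    [-1.67,0.26,0.5,0,0,0.3,-1],
    [-2.24,0.24,0.5,0,0,0.4,-1]
  ]
}}

```text
clock: 11.8
position: [0.5996, 0.1636, 0.0684]
tool_rot: [3.141, -0.002, 1.838]
force: [-1.4, 8.6, 1.2]
grip_width: -0.0
finger_force: 4.1
```

```bash
python3 -c "
from h import *
where()"
```

```text
t 11.8 tool-frame n,r [19.4 56.2] z 0.0684 spoke th if touching 17.8 th by yaw 15.3 Ftool [ 8.6  0.9 -1.2]
```

Call:
{"api": "play_rows", "payload": {
  "motion": [
    [-0.55,0.14,0,0,0,0.1,-1],
    [-1.11,0.23,0,0,0,0.2,-1],
    [-1.67,0.26,0,0,0,0.3,-1],
    [-2.24,0.24,0,0,0,0.4,-1],
    [-2.8,0.15,0,0,0,0.5,-1]
  ]
}}

```text
clock: 12.3
position: [0.6098, 0.1369, 0.0687]
tool_rot: [3.139, -0.003, 1.338]
force: [6.6, 7.4, -2.1]
grip_width: -0.0
finger_force: 4.3
```

```bash
python3 -c "
from h import *
where()"
```

```text
t 12.3 tool-frame n,r [20.4 56.1] z 0.0687 spoke th if touching -9.9 th by yaw -13.3 Ftool [8.7 4.7 2.2]
```

Call:
{"api": "play_rows", "payload": {
  "motion": [
    [-0.55,0.14,0,0,0,0.1,-1],
    [-1.11,0.23,0,0,0,0.2,-1],
    [-1.67,0.26,0,0,0,0.3,-1],
    [-2.24,0.24,0,0,0,0.4,-1],
    [-2.8,0.15,0,0,0,0.5,-1]
  ]
}}

```text
clock: 12.8
position: [0.6057, 0.1084, 0.069]
tool_rot: [3.139, -0.004, 0.837]
force: [10.9, 3.1, -0.3]
grip_width: -0.0004
finger_force: 4.5
```

```bash
python3 -c "
from h import *
where()"
```

```text
t 12.8 tool-frame n,r [20.9 55.5] z 0.069 spoke th if touching -38.1 th by yaw -42.0 Ftool [9.6 6.1 0.3]
```

Call:
{"api": "play_rows", "payload": {
  "motion": [
    [0.4,0,0,0,0,0,-1],
    [0.9,0,0,0,0,0,-1],
    [0.9,0,-1.5,0,0,0,-1],
    [0.9,0,-4,0,0,0,-1],
    [0.9,0,-6,0,0,0,-1]
  ]
}}

```text
clock: 13.3
position: [0.6097, 0.1147, 0.1302]
tool_rot: [3.142, -0.0, 0.842]
force: [0.9, -0.0, 0.4]
grip_width: -0.0002
finger_force: 0.0
```

```bash
python3 -c "
from h import *
entry(34,.118)"; cat > balls.py <<'E'
import sys
from workcell import *
from h import *
s=observe();c=viewer.camera_info('wrist');p,d=viewer.grab_frame('wrist');W=cloud(c,d);z=W[...,2]
hsv=cv2.cvtColor(p,cv2.COLOR_RGB2HSV)
np.savez('b.npz',p=p,d=d,**c)
c2=viewer.camera_info('top');p,d=viewer.grab_frame('top');W=cloud(c2,d);z=W[...,2]
V=W[...,:2]-[.5475,.065]
hsv=cv2.cvtColor(p,cv2.COLOR_RGB2HSV)
m=(hsv[...,1]<70)&(z>.045)&(z<.057)&(abs(W[...,0]-.54)<.07)&(W[...,1]>-.12)&(W[...,1]<.05)
k,l,st,ce=cv2.connectedComponentsWithStats(m.astype(np.uint8))
for i in range(1,k):
    if st[i,4]>40: print('jaw/stop',ce[i].round(),st[i,4],rect(W[l==i]))
m=(hsv[...,0]<14)&(hsv[...,1]>90)&(abs(W[...,0]-.54)<.07)&(abs(W[...,1]+.05)<.07)
for lo,hi in((.036,.05),(.08,.092)):
    q=W[m&(z>lo)&(z<hi)]
    if len(q)>5: print('block',lo,rect(q))
E
python3 balls.py
```

```text
t 13.3 pos [609.7 114.7 130.2] yaw [ 1.800e+02 -2.000e-02  4.825e+01] F [ 0.9 -0.   0.4] w -0.0002
shift [ 3.05 -6.53  1.22] rot [ 0.    -0.    -1.322]
jaw/stop [208. 187.] 374 (array([542.9,   4. ]), array([ 24.3, 100. ]), 86.78)
jaw/stop [247. 190.] 423 (array([537.1, -96.5]), array([ 29.8, 100.3]), 86.7)
block 0.036 (array([540.7, -40.6]), array([59.4, 80.2]), 86.98)
block 0.08 (array([541.3, -40.8]), array([49.9, 23.5]), 87.25)
```

Call:
{"api": "play_rows", "payload": {
  "motion": [
    [0.6,-1.3,0,0,0,-0.13,-1],
    [1.2,-2.6,0,0,0,-0.27,-1],
    [1.8,-3.9,0,0,0,-0.4,-1],
    [2.4,-5.2,0,0,0,-0.53,-1],
    [3.05,-6.5,0,0,0,-0.66,-1]
  ]
}}

```text
clock: 13.9
position: [0.5812, 0.1809, 0.1286]
tool_rot: [-3.141, 0.0, 1.507]
force: [-0.2, -0.3, -0.8]
grip_width: 0.0
finger_force: 0.0
```

Call:
{"api": "play_rows", "payload": {
  "motion": [
    [0,0,0,0,0,-0.13,-1],
    [0,0,0,0,0,-0.27,-1],
    [0,0,0,0,0,-0.4,-1],
    [0,0,0.2,0,0,-0.53,-1],
    [0,0,0.5,0,0,-0.66,-1]
  ]
}}

```text
clock: 14.4
position: [0.5815, 0.1805, 0.1237]
tool_rot: [3.142, 0.0, 2.167]
force: [0.2, 0.3, -0.9]
grip_width: -0.0001
finger_force: 0.0
```

```bash
python3 -c "
from h import *
entry(34,.068)"
```

```text
t 14.4 pos [581.5 180.5 123.7] yaw [1.8000e+02 2.0000e-02 1.2417e+02] F [ 0.2  0.3 -0.9] w -0.0001
shift [0.05 0.   5.57] rot [0.    0.    0.003]
```

Call:
{"api": "play_rows", "payload": {
  "motion": [
    [0,0,1.2,0,0,0,-1],
    [0,0,2.4,0,0,0,-1],
    [0,0,3.6,0,0,0,-1],
    [0,0,4.8,0,0,0,-1],
    [0,0,5.5,0,0,0,-1]
  ]
}}

```text
clock: 14.9
position: [0.581, 0.1805, 0.0667]
tool_rot: [-3.14, -0.0, 2.16]
force: [-0.5, 0.8, -0.1]
grip_width: 0.0002
finger_force: 0.0
```

Call:
{"api": "play_rows", "payload": {
  "motion": [
    [-0.3,0,0,0,0,0,-1],
    [-0.55,0,0,0,0,0,-1],
    [-0.8,0,0,0,0,0,-1],
    [-0.95,0,0,0,0,0,-1],
    [-1,0,0,0,0,0,-1]
  ]
}}

```text
clock: 15.4
position: [0.5868, 0.1733, 0.0687]
tool_rot: [3.141, -0.001, 2.161]
force: [-4.4, 7.0, -0.1]
grip_width: 0.0001
finger_force: 4.2
```

```bash
python3 -c "
from h import *
where()"
```

```text
t 15.4 tool-frame n,r [15.8 54.3] z 0.0687 spoke th if touching 32.5 th by yaw 33.8 Ftool [8.2 0.3 0.1]
```

Call:
{"api": "play_rows", "payload": {
  "motion": [
    [-0.55,0.14,0,0,0,0.1,-1],
    [-1.11,0.23,0,0,0,0.2,-1],
    [-1.67,0.26,0,0,0,0.3,-1],
    [-2.24,0.24,0,0,0,0.4,-1],
    [-2.8,0.15,0,0,0,0.5,-1]
  ]
}}

```text
clock: 15.9
position: [0.6036, 0.1513, 0.0688]
tool_rot: [-3.142, -0.002, 1.658]
force: [-5.2, 7.9, 0.5]
grip_width: -0.0005
finger_force: 4.3
```

```bash
python3 -c "
from h import *
where()"
```

```text
t 15.9 tool-frame n,r [16.6 54.8] z 0.0688 spoke th if touching 4.5 th by yaw 5.0 Ftool [ 8.4 -4.5 -0.5]
```

Call:
{"api": "play_rows", "payload": {
  "motion": [
    [-0.55,0.14,0,0,0,0.1,-1],
    [-1.11,0.23,0,0,0,0.2,-1],
    [-1.67,0.26,0,0,0,0.3,-1],
    [-1.95,0.25,0,0,0,0.35,-1],
    [-2.24,0.24,0,0,0,0.4,-1]
  ]
}}

```text
clock: 16.4
position: [0.6082, 0.1294, 0.0688]
tool_rot: [-3.141, -0.002, 1.26]
force: [-2.8, 9.8, -0.2]
grip_width: 0.0001
finger_force: 4.0
```

```bash
python3 -c "
from h import *
where()"; python3 balls.py
```

```text
t 16.4 tool-frame n,r [17.1 55.1] z 0.0688 spoke th if touching -17.7 th by yaw -17.8 Ftool [ 8.4 -5.7  0.2]
jaw/stop [212. 187.] 361 (array([542.4,  -5.8]), array([ 25.4, 100.1]), 85.86)
jaw/stop [247. 190.] 421 (array([536.9, -96.5]), array([29.8, 99.5]), 86.72)
block 0.036 (array([540.8, -48.1]), array([59.8, 80.7]), 86.86)
block 0.08 (array([540., -48.]), array([23.8, 49.4]), 0.9)
```

Call:
{"api": "play_rows", "payload": {
  "motion": [
    [-0.22,0.06,0,0,0,0.04,-1],
    [-0.44,0.11,0,0,0,0.08,-1],
    [-0.66,0.16,0,0,0,0.12,-1],
    [-0.88,0.2,0,0,0,0.16,-1],
    [-1.11,0.23,0,0,0,0.2,-1]
  ]
}}

```text
clock: 17.0
position: [0.6074, 0.1182, 0.0688]
tool_rot: [-3.141, -0.003, 1.06]
force: [-0.2, 9.9, -1.7]
grip_width: -0.0
finger_force: 4.0
```

```bash
python3 -c "
from h import *
where()"
```

```text
t 17.0 tool-frame n,r [17.5 55.4] z 0.0688 spoke th if touching -28.8 th by yaw -29.3 Ftool [ 8.5 -5.   1.7]
```

Call:
{"api": "play_rows", "payload": {
  "motion": [
    [-0.11,0.03,0,0,0,0.02,-1],
    [-0.22,0.06,0,0,0,0.04,-1],
    [-0.33,0.085,0,0,0,0.06,-1],
    [-0.38,0.1,0,0,0,0.07,-1],
    [-0.44,0.11,0,0,0,0.08,-1]
  ]
}}

```text
clock: 17.5
position: [0.6064, 0.1138, 0.0689]
tool_rot: [-3.141, -0.003, 0.981]
force: [0.9, 8.7, -1.4]
grip_width: 0.0001
finger_force: 3.9
```

```bash
python3 -c "
from h import *
where()"
```

```text
t 17.5 tool-frame n,r [17.6 55.5] z 0.0689 spoke th if touching -33.2 th by yaw -33.8 Ftool [ 7.7 -4.1  1.4]
```

Still baseline. I'll continue in small steps.

Call:
{"api": "play_rows", "payload": {
  "motion": [
    [-0.11,0.03,0,0,0,0.02,-1],
    [-0.17,0.04,0,0,0,0.03,-1],
    [-0.22,0.06,0,0,0,0.04,-1],
    [-0.28,0.07,0,0,0,0.05,-1],
    [-0.33,0.085,0,0,0,0.06,-1]
  ]
}}

```text
clock: 18.0
position: [0.6055, 0.1108, 0.0689]
tool_rot: [-3.141, -0.003, 0.921]
force: [3.2, 10.3, -3.6]
grip_width: 0.0
finger_force: 4.8
```

```bash
python3 -c "
from h import *
where()"
```

```text
t 18.0 tool-frame n,r [18.  55.4] z 0.0689 spoke th if touching -36.2 th by yaw -37.2 Ftool [10.2 -3.7  3.6]
```

Call:
{"api": "play_rows", "payload": {
  "motion": [
    [-0.06,0.015,0,0,0,0.01,-1],
    [-0.14,0.035,0,0,0,0.025,-1],
    [-0.19,0.05,0,0,0,0.035,-1],
    [-0.25,0.065,0,0,0,0.045,-1],
    [-0.3,0.08,0,0,0,0.055,-1]
  ]
}}

```text
clock: 18.5
position: [0.6046, 0.1082, 0.069]
tool_rot: [-3.142, -0.004, 0.867]
force: [5.4, 10.9, -5.1]
grip_width: 0.0001
finger_force: 5.6
```

```bash
python3 -c "
from h import *
where()"
```

```text
t 18.5 tool-frame n,r [18.4 55.4] z 0.069 spoke th if touching -38.9 th by yaw -40.4 Ftool [11.8 -2.9  5.1]
```

Call:
{"api": "play_rows", "payload": {
  "motion": [
    [-0.06,0.015,0,0,0,0.01,-1],
    [-0.11,0.03,0,0,0,0.02,-1],
    [-0.17,0.045,0,0,0,0.03,-1],
    [-0.22,0.06,0,0,0,0.04,-1],
    [-0.28,0.07,0,0,0,0.05,-1]
  ]
}}

```text
clock: 19.0
position: [0.6037, 0.1057, 0.069]
tool_rot: [3.142, -0.005, 0.817]
force: [6.7, 10.7, -6.2]
grip_width: -0.0
finger_force: 6.5
```

```bash
python3 -c "
from h import *
where()"
```

```text
t 19.0 tool-frame n,r [18.7 55.4] z 0.069 spoke th if touching -41.5 th by yaw -43.2 Ftool [12.4 -2.4  6.2]
```

The wheel is about 1.5 times stiffer than baseline, and it has turned about 0.12 rad past contact, which is roughly 20–28 N. I'm backing off.

Call:
{"api": "play_rows", "payload": {
  "motion": [
    [0.4,0,0,0,0,0,-1],
    [0.9,0,0,0,0,0,-1],
    [0.9,0,-2,0,0,0,-1],
    [0.9,0,-5,0,0,0,-1],
    [0.9,0,-9,0,0,0,-1]
  ]
}}

```text
clock: 19.5
position: [0.6079, 0.1096, 0.1583]
tool_rot: [-3.14, 0.002, 0.816]
force: [-0.2, 0.4, -0.3]
grip_width: -0.0002
finger_force: 0.0
```

Call:
{"api": "play_rows", "payload": {
  "motion": [
    [0,0,-3,0,0,0,-1],
    [0,0,-6,0,0,0,-1],
    [0,0,-8,0,0,0,-1],
    [0,0,-8,0,0,0,-1],
    [0,0,-8,0,0,0,-1]
  ]
}}

```text
clock: 20.0
position: [0.6086, 0.1097, 0.2384]
tool_rot: [3.141, -0.0, 0.816]
force: [-0.4, 0.1, -0.5]
grip_width: -0.0003
finger_force: 0.0
```

```bash
python3 balls.py; python3 - <<'E'
from h import *
from workcell import viewer
p,d=viewer.grab_frame('top'); cv2.imwrite('pics/t2.png',cv2.resize(p[110:260,90:370,::-1],None,fx=2.5,fy=2.5))
E
```

```text
jaw/stop [214. 187.] 364 (array([541.9,  -9.8]), array([ 27.1, 100.4]), 86.07)
jaw/stop [248. 190.] 389 (array([536.8, -97.3]), array([ 28., 100.]), 86.59)
block 0.036 (array([540. , -53.2]), array([60.2, 80.4]), 86.82)
block 0.08 (array([540.3, -53.2]), array([49.5, 23.4]), 87.58)
```

View pics/t2.png

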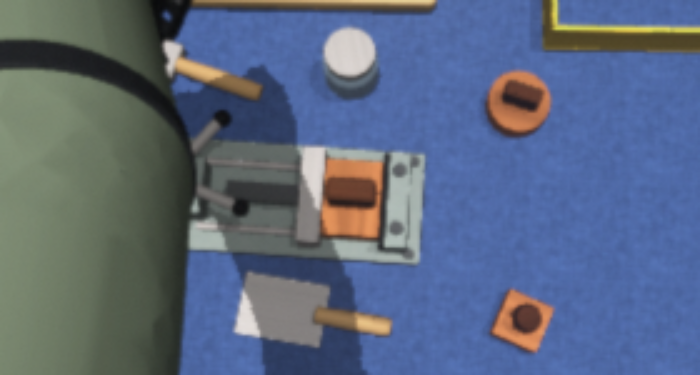

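The crop shows the block at (352,195) gripped between the jaw (310,195) and the stop (400,195). The bystanders haven't moved and the hand is clear. I'm handing in.

```bash
python3 -c "
from workcell import bot
print(bot.job_done())"
```

```text
the job is handed in; nothing more can be done
None
```

The block stands centred across the jaw and is clamped against the stop at an estimated 20–28 N; the bystanders in the last picture were where they started, the hand is clear, and the job was handed in at about 20 s.

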